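# Set the burr grinder five clicks from its fine stop

### The job

Set the coffee grinder for the moka pot: push the orange lever of its adjusting ring all the way to the fine stop (the red tick), then turn it back towards coarse by exactly five clicks and leave it resting in that notch, on the fifth white tick after the red one. Do not shift the moka pot or the other things standing round it.

Things in the scene. Friction and masses are not known exactly. Their poses are not given: they have to be found in the camera images.
- grinder: low round coffee grinder, fixed to the worktop: black foot, silver drum, black scale plate; 136 mm across, plate top 85 mm up. Origin: centre of its underside; its z axis (up) is the ring's turning axis. Its own -x side has a wooden drawer front (brass knob out to 76 mm from the axis); on its +x side a dark block stands 18 mm above the plate, 52 to 64 mm from the axis. Yaw varies
- red_tick (a point): middle of the red tick on the scale plate, 56 mm from the ring's axis, 85 mm up. Nine ticks, one per notch, 20 degrees (0.349 rad) apart, lie 48 to 63 mm from the axis: the red one at bearing 260 degrees in the grinder's frame (counter-clockwise from its x axis, seen from above), the eight white ones follow clockwise from it
- dial (a joint): angle in rad of the adjusting ring: 0 at the fine stop (lever over the red tick), growing clockwise from above (to coarse), 0.349 a click, 2.793 at the coarse stop. Leaving a notch takes about 3 to 7 N at the lever; half-way (0.175 past a notch) the ring runs on into the next notch by itself, up to 0.17 ahead of the pusher, and stays there
- lever_mid (a point): middle of the ring's orange lever, 66 mm from the axis, 115 mm above the worktop. An upright flat blade 12 mm thick, 40 mm high (95 to 135 mm above the worktop), pointing radially over its tick, outer end 86 mm from the axis; either flat side can be pushed. The black hub (radius 24 mm) is 119 mm high, its brass nut 125 mm
- moka: silver moka pot with a black handle, 98 x 155 x 174 mm, loose; origin at its underside; leave it where it stands
- tin: green canister with a wooden lid, 102 mm across, 140 mm high, loose; origin at the centre of its underside; leave it
- beaker: clear glass mug, 85 x 116 x 96 mm, loose, standing on the worktop (another like it stands on the shelf); origin at its underside; leave it
- mill: wooden pepper mill, 55 mm across, 173 mm high, loose; origin at the centre of its underside; leave it
- potato: dark red potato, 63 x 70 x 60 mm, loose; origin at its underside; leave it

How it is judged:
On the way:
1. the ring is at the fine stop, its lever over the red tick (value of joint dial below 0.12 rad), for 0.2 s.
At the end, for the whole second after the job is handed in: The ring rests in the fifth notch from the fine stop (1.745 rad, within 0.12) (value of joint dial between 1.625 and 1.865 rad and velocity of joint dial between -0.05 and 0.05 rad/s); the robot touches nothing.
It fails at once if a bystander (moka pot, green canister, glass mug, pepper mill or potato) is shifted by more than 30 mm (distance of any of moka, tin, beaker, mill, potato from where it was at the start of the episode above 0.03 m).
It also fails if it takes over 67 s, if anything falls off the work surface, if the arm or the gripper's body presses on something with over 40 N, if the wrist force passes 120 N, or if a joint passes its speed limit or range.

### The arm

A 6-joint arm with a two-finger parallel gripper is mounted at the origin on the work surface; the furniture and walls round the work are solid. World frame = base frame: x ahead of the robot, y to its left, z up, the work surface at z = 0. Lengths are in m, angles in rad, forces in N, time in s.
With the tool pointing down it reaches from about 0.3 to 0.775 m from the base axis. Payload 14.6 kg.
Tool frame: the origin (TCP) lies at the very end of the fingers, on their centre line; the grasp point (between the pads) lies 19 mm behind it; z points along the fingers, y is the line along which they close (so a half turn about z gives the same grasp; the last joint's range is limited). The gripper opens to 94 mm and grips with 3 to 60 N. Pads are 16 mm wide; open, the fingers measure 119 mm over their backs; the gripper's body (75 mm by 177 mm) begins 78 mm behind the grasp point.
Start: joints at [1.271, 0.3, 1.521, -0, 1.321, -0.067], TCP at [0.127, 0.535, 0.205] pointing down, gripper open.
Joint ranges: [-3.03, 3.03], [-0.79, 2.21], [0.23, 2.52], [-1.04, 4.18], [0, 3.07], [-2.55, 2.55]. Speed limits (rad/s): [2.22, 2.22, 2.57, 3.14, 3.14, 3.14].

### API

Orientations are given as [roll, pitch, yaw] about the fixed x, y, z axes, in that order (R = Rz(yaw) Ry(pitch) Rx(roll)).
In Python, from station import ctrl gives the robot as it stands. The module is installed in compiled form; this text tells all that it offers.
- The arm moves only by the tool play_rows, never from a script. Its argument "commands" is a list of rows, each a list of 7 numbers: the shift along the tool's x, y, z in m, then the turn, a rotation vector about the tool's x, y, z in degrees, then the closure, from -1 (fully open) to 1 (shut). A call has 1 to 20 rows; each row shifts and turns the commanded pose from where the row before left it, along the tool's axes as they then stand; what a row does not reach is not made up. A row lasts 1/12 s, in which the tool goes at most 41.7 mm and 7.16 degrees, less where a joint would pass 70% of its speed; a pose out of reach is approached as far as the arm can. A call is refused whole if a number of a shift passes 0.0417 or a number of a turn 7.16, either way. A call with a gripper value outside its range is refused whole. The fingers move at their own pace and stop on an object; "force" is the grip in N (left out, the last holds). Time passes only in rows, so rows that do not move let the fingers close. It gives the time, the measured TCP pose, the force, the opening and the grip force at its end, in the units of the state.
- ctrl.get_obs(): the state, without advancing time (a new reading comes with each control period).
- ctrl.camera(name): name is "scene" or "top" or "wrist"; returns the picture (420x560x3 uint8, blue, green, red); there is no depth.
- ctrl.camera_model(name): a dict with "fx", "fy", "cx", "cy" (pixels), "distortion" ([k1, k2, p1, p2, k3] as OpenCV has them; the pictures are not rectified), "rvec" (rotation vector, rad) and "tvec" (3), from world to camera coordinates, as OpenCV has them. Camera axes: x right, y down, z forward; pixel columns grow to the right and rows downward; lengths in m; the calibration is good to about 2 mm. A picture is of the moment at which its call begins: read the wrist's pose just before it. camera_model takes no time and is no camera call; for the wrist camera it gives the pose at the moment of the call.
- ctrl.hand_in(): hands the job in; it is judged then, once.
The state is a dict: "time_s": time; "qpos": joint angles; "joint_vel": joint speeds; "tau": joint torques, N m; "ee_pos": TCP position; "eef_rot": TCP orientation; "force": force on the tool from outside, world axes, zero at the start; "moment": the same for the moment, N m; "grip_width": finger opening in m; "grip_force": force on a finger pad.
Only numpy, scipy, OpenCV 4.12 (cv2) and the standard library are available. Lean on these libraries where they do the work, as an engineer would, in place of code of your own. Each camera call takes 0.05 s, during which the arm holds its last target. There are 200 camera calls.

## Working session

There is one attempt and no reset: what is moved stays moved. The work goes in short steps, Python scripts to look and compute and a tool call to move; the robot and the scene stay as the last step left them, time stands still between calls to the robot, and variables do not carry over. Pictures are saved under pics/ and viewed, at most 10 in all, crops included, and the job is handed in when it is done.

Besides the shell and the picture viewer there is one more tool, called in YAML: its name, and indented under it one key for each argument. play_rows: Moves the arm, as the interface text tells. Its arguments: {"type":"object","properties":{"commands":{"type":"array","items":{"type":"array","items":{"type":"number"}}},"force":{"type":"number"}},"required":["commands"]}

```bash
mkdir -p pics
python3 - <<'E'
from station import ctrl
import cv2,numpy as np
o=ctrl.get_obs();print(o)
a=ctrl.camera("scene");b=ctrl.camera("top")
cv2.imwrite("pics/s0.png",a);cv2.imwrite("pics/t0.png",b)
for n in("scene","top"):print(n,ctrl.camera_model(n))
E
```

```text
{'time_s': 0.0, 'qpos': array([ 1.27142596e+00,  3.00476145e-01,  1.52159806e+00, -1.15200632e-05,
        1.32071379e+00, -6.65691993e-02]), 'joint_vel': array([-0.00152696, -0.00101896,  0.00032605, -0.00036351, -0.00035147,
       -0.00095897]), 'tau': array([-1.68480554e-03, -5.31812561e+01, -3.52721214e+01,  7.07562268e-02,
        2.46234139e-02, -1.05894815e-04]), 'ee_pos': array([0.12679545, 0.53490302, 0.20487639]), 'eef_rot': array([-3.14039922e+00, -6.83804514e-05,  2.90879430e+00]), 'force': array([ 0.63703951, -0.65278404,  0.10560037]), 'moment': array([ 0.0054315 , -0.04376935,  0.02858801]), 'grip_force': 0.0, 'grip_width': 0.09401558238964684}
scene {'fx': 544.033050824677, 'fy': 544.033050824677, 'cx': 278.96518913163305, 'cy': 208.74099423131025, 'distortion': array([-0.22312924,  0.        ,  0.        ,  0.        ,  0.        ]), 'rvec': array([ 1.26130288, -2.18873406,  0.99049722]), 'tvec': array([0.40431776, 0.32003799, 1.44604821])}
top {'fx': 406.40694948379934, 'fy': 406.40694948379934, 'cx': 279.86679159472845, 'cy': 208.14707493521632, 'distortion': array([-0.069246,  0.      ,  0.      ,  0.      ,  0.      ]), 'rvec': array([ 2.08583268, -2.13301958,  0.22175508]), 'tvec': array([0.1547447 , 0.55179167, 0.99246446])}
```

View pics/t0.png

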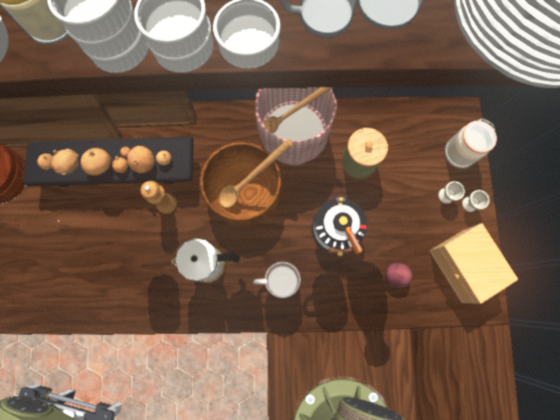

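View pics/s0.png

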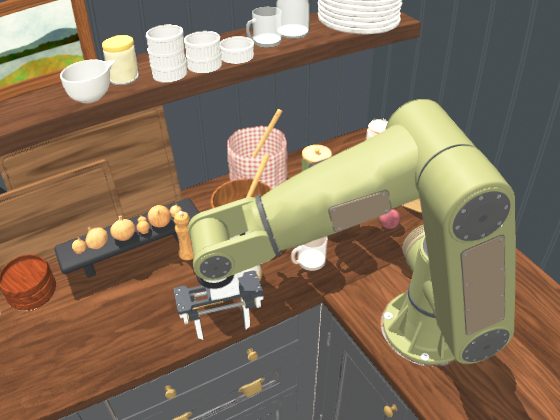

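The top view shows the grinder at about (341,226) with the orange lever at (352,237), the mug at (283,280), the potato at (399,275), the tin at (363,152) and the moka pot at (200,260). The scene view shows the arm hiding the grinder. Next I'll enlarge the grinder and cast rays.

```bash
cat > h.py <<'E'
from station import ctrl
import cv2,numpy as np
def ray(m,px,z):
    """pixels -> world points on the plane(s) at height z"""
    K=np.array([[m['fx'],0,m['cx']],[0,m['fy'],m['cy']],[0,0,1]])
    u=cv2.undistortPoints(np.array(px,float).reshape(-1,1,2),K,m['distortion'])[:,0]
    R=cv2.Rodrigues(m['rvec'])[0];c=-R.T@m['tvec']
    d=np.c_[u,np.ones(len(u))]@R
    return c+d*((z-c[2])/d[:,2])[:,None]
def proj(m,P):
    K=np.array([[m['fx'],0,m['cx']],[0,m['fy'],m['cy']],[0,0,1]])
    return cv2.projectPoints(np.array(P,float).reshape(-1,1,3),m['rvec'],m['tvec'],K,m['distortion'])[0][:,0]
E
python3 - <<'E'
from h import *
m=ctrl.camera_model("top");R=cv2.Rodrigues(m['rvec'])[0];print("cam",-R.T@m['tvec'])
np.set_printoptions(precision=3,suppress=True)
for n,p,z in[("nut",(343,220),.125),("mug",(283,280),.09),("potato",(399,275),.04),("tinlid",(367,147),.14),("moka",(200,259),.15),("yellowbox",(470,265),.05),("bowl",(240,183),.08),("edge",(300,330),0.),("millTop",(152,190),.17),("lever",(352,237),.135)]:print(n,ray(m,[p],z)[0])
a=cv2.imread("pics/t0.png")[175:315,260:440]
cv2.imwrite("pics/t0c.png",cv2.resize(a,None,fx=4.2,fy=4.2,interpolation=cv2.INTER_CUBIC))
E
```

```text
cam [0.33507387 0.14333145 1.08654832]
nut [ 0.508 -0.009  0.125]
mug [0.37  0.139 0.09 ]
potato [ 0.377 -0.159  0.04 ]
tinlid [ 0.687 -0.076  0.14 ]
moka [0.42  0.329 0.15 ]
yellowbox [ 0.396 -0.343  0.05 ]
bowl [0.619 0.243 0.08 ]
edge [0.245 0.097 0.   ]
millTop [0.582 0.442 0.17 ]
lever [ 0.465 -0.026  0.135]
```

View pics/t0c.png

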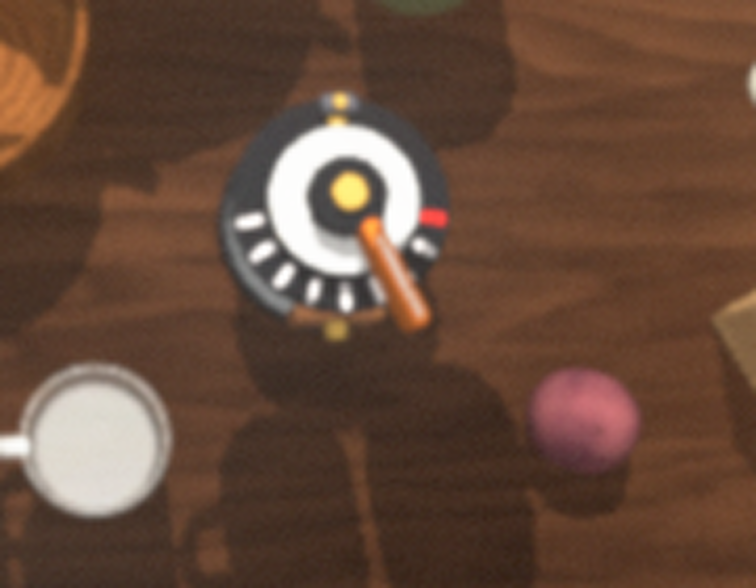

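The enlarged crop shows the red tick at the right, at crop (433,217), with the white ticks following clockwise along the bottom. The lever lies at about the second white tick, and the brass knob points towards the robot, so yaw is near 0. I'll fit the ticks next.

```bash
cat >> h.py <<'E'
from scipy.optimize import least_squares
def blobs(mask,amin):
    n,l,s,c=cv2.connectedComponentsWithStats(mask.astype(np.uint8));return [(c[i],s[i,4]) for i in range(1,n) if s[i,4]>=amin]
def lever(img,m,C,box=(295,175,390,275)):
    x0,y0,x1,y1=box;hsv=cv2.cvtColor(img,cv2.COLOR_BGR2HSV)[y0:y1,x0:x1]
    k=(hsv[...,0]>4)&(hsv[...,0]<14)&(hsv[...,1]>150)&(hsv[...,2]>110)
    yx=np.argwhere(k);P=ray(m,yx[:,::-1]+[x0,y0],.135)[:,:2]-C
    r=np.hypot(*P.T);P=P[(r>.03)&(r<.095)]
    u=P.mean(0);return np.degrees(np.arctan2(u[1],u[0]))%360,len(P),np.hypot(*u)
E
python3 - <<'E'
from h import *
np.set_printoptions(precision=4,suppress=True)
m=ctrl.camera_model("top");a=cv2.imread("pics/t0.png");x0,y0=300,185
hsv=cv2.cvtColor(a,cv2.COLOR_BGR2HSV)[y0:260,x0:385]
H,S,V=hsv[...,0].astype(int),hsv[...,1],hsv[...,2]
red=((H<4)|(H>174))&(S>140)&(V>130)
C=np.array([.505,-.008])
for nm,k in(("red",red),("white",(S<70)&(V>140)),("brass",(H>17)&(H<32)&(S>110)&(V>150))):
    for c,n in blobs(k,3):
        p=c+[x0,y0];w=ray(m,[p],.085 if nm!="brass" else .125)[0][:2];d=w-C
        print(nm,p,n,w,"r",np.hypot(*d),"b",np.degrees(np.arctan2(d[1],d[0]))%360)
print(lever(a,m,C))
E
```

```text
red [363.2083 226.5   ] 24 [ 0.4978 -0.065 ] r 0.05748197532073272 b 262.7942814849924
white [340.8451 221.338 ] 710 [ 0.5122 -0.0096] r 0.00738966744505987 b 347.41415851037635
white [319.     227.3462] 26 [0.4983 0.0458] r 0.054231518536797405 b 97.1378147968537
white [322.  234.5] 26 [0.4801 0.0391] r 0.053277852345266045 b 117.88893374787817
white [327.087  240.5217] 23 [0.4647 0.0271] r 0.0534317857904729 b 138.92889624321157
white [334.2941 243.4706] 17 [0.4569 0.0096] r 0.05116219042155822 b 159.9288648906164
white [349.4615 243.6154] 13 [ 0.4557 -0.0281] r 0.05326680348400713 b 202.16374349555375
white [341.9444 245.8333] 18 [ 0.4506 -0.0091] r 0.05439827075049017 b 181.18842727911493
brass [340.5 198.5] 8 [ 0.5616 -0.0057] r 0.05661615124176182 b 2.3585057200689783
brass [339.6 202.8] 5 [ 0.5509 -0.0029] r 0.04617428700812229 b 6.33636209040821
brass [342.9104 220.0896] 67 [ 0.5081 -0.0086] r 0.0031381351420585674 b 348.1129784297111
brass [339.5385 252.8462] 13 [0.4295 0.0035] r 0.07639604845163767 b 171.3155257393751
(np.float64(201.38124470745308), 89, np.float64(0.06287962763297879))
```

Run:
```python
from h import *
m=ctrl.camera_model("top");a=cv2.imread("pics/t0.png")
px=[[363.2,226.5],[319,227.35],[322,234.5],[327.09,240.52],[334.29,243.47],[341.94,245.83]]
b=np.radians([260,100,120,140,160,180])
W=ray(m,px,.085)[:,:2]
f=lambda p:(p[:2]+.056*np.c_[np.cos(b+p[2]),np.sin(b+p[2])]-W).ravel()
s=least_squares(f,[.508,-.008,0],loss="soft_l1",f_scale=.001);print(s.x,np.degrees(s.x[2]),(s.fun*1e3).round(1))
C=s.x[:2];print(lever(a,m,C))
# lever top outline tip
print("lever px if at idx2/3",[proj(m,[[*(C+r*np.array([np.cos(t),np.sin(t)])),.135] for r in(.03,.086)]).round(1).tolist() for t in np.radians([220,200])+s.x[2]])
hsv=cv2.cvtColor(a,cv2.COLOR_BGR2HSV)[175:275,295:390]
k=(hsv[...,0]>4)&(hsv[...,0]<14)&(hsv[...,1]>150)&(hsv[...,2]>110)
print([(c+[295,175],n) for c,n in blobs(k,5)])
```

```text
[ 0.50770069 -0.00957503 -0.00628843] -0.36030066750799117 [-0.2  0.3  0.1 -0.2 -0.1  0.   0.3 -0.4 -1.7  0.3  1.1 -0.1]
(np.float64(199.08015336686705), 92, np.float64(0.063745287394725))
lever px if at idx2/3 [[[352.5, 228.9], [368.6, 246.6]], [[348.8, 231.1], [358.0, 253.1]]]
[(array([353.41747573, 242.80582524]), np.int32(103))]
```

The fit puts the ring axis at (0.508, -0.0095) with yaw about -0.4°. The lever is at bearing 200°, the third notch. I'll close the fingers and use them as a pusher, starting with a move above the coarse side of the lever.

play_rows:
  commands:
    - [0,0,-0.02,0,0,0,1]
    - [-0.0236,-0.0256,0,0,0,0,1]
    - [-0.0236,-0.0256,0,0,0,0,1]
    - [-0.0236,-0.0256,0,0,0,0,1]
    - [-0.0236,-0.0256,0,0,0,0,1]
    - [-0.0236,-0.0256,0,0,0,0,1]
    - [-0.0236,-0.0256,0,0,0,0,1]
    - [-0.0236,-0.0256,0,0,0,0,1]
    - [-0.0236,-0.0256,0,0,0,0,1]
    - [-0.0236,-0.0256,0,0,0,0,1]
    - [-0.0236,-0.0256,0,0,0,0,1]
    - [-0.0236,-0.0256,0,0,0,0,1]
    - [-0.0236,-0.0256,0,0,0,0,1]
    - [-0.0236,-0.0256,0,0,0,0,1]
    - [-0.0236,-0.0256,0,0,0,0,1]
    - [-0.0236,-0.0256,0,0,0,0,1]
    - [-0.0236,-0.0256,0,0,0,0,1]
    - [-0.0236,-0.0256,0,0,0,0,1]
    - [-0.0236,-0.0256,0,0,0,0,1]
  force: 10

```text
time_s: 1.68
ee_pos: [0.4343, -0.013, 0.2253]
eef_rot: [3.142, -0.0, 2.909]
force: [0.5, 0.7, -0.5]
grip_width: 0.0005
grip_force: 0.0
```

play_rows:
  commands:
    - [0,0,0,0,0,6.3,1]
    - [0,0,0,0,0,6.3,1]
    - [0,0,0,0,0,6.3,1]
    - [0,0,0,0,0,6.3,1]
    - [0,0,0,0,0,6.3,1]
    - [0,0,0,0,0,6.3,1]
    - [0,0,0,0,0,6.3,1]
    - [0,0,0,0,0,6.3,1]
    - [0,0,0,0,0,6.3,1]
    - [0,0,0,0,0,0,1]
    - [0,0,0,0,0,0,1]

```text
time_s: 2.6
ee_pos: [0.4338, -0.0112, 0.2253]
eef_rot: [-3.141, -0.0, 1.923]
force: [-0.1, -0.4, 0.4]
grip_width: 0.0007
grip_force: 0.0
```

```bash
cat >> h.py <<'E'
C0=np.array([.5077,-.0096]);YG=-.36
def rel(beta):
    """tool pose in the frame of a lever at bearing beta (grinder frame): cw offset, radius, z, yaw error"""
    o=ctrl.get_obs();b=np.radians(beta+YG);d=o['ee_pos'][:2]-C0
    psi=o['eef_rot'][2]
    print("t %.2f cw %.1f mm r %.1f mm z %.1f mm turn_left(cw) %.1f deg F %s w %.3f"%(o['time_s'],1e3*(d@[np.sin(b),-np.cos(b)]),1e3*(d@[np.cos(b),np.sin(b)]),1e3*o['ee_pos'][2],(np.degrees(psi-b)+90+180)%360-180,o['force'].round(1),o['grip_width']),o['ee_pos'].round(4),o['eef_rot'].round(4))
E
python3 -c "
from h import *
rel(200)
cv2.imwrite('pics/w1.png',ctrl.camera('wrist'))"
```

```text
t 2.60 cw 23.3 mm r 70.1 mm z 225.3 mm turn_left(cw) 0.5 deg F [-0.1 -0.4  0.4] w 0.001 [ 0.4338 -0.0112  0.2253] [-3.1413e+00 -2.0000e-04  1.9226e+00]
```

View pics/w1.png

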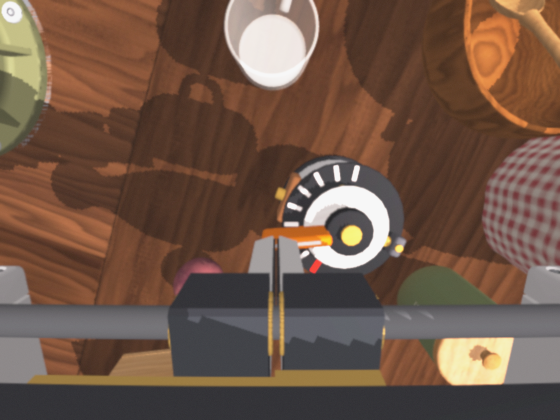

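The wrist view shows the lever at about (297,237), next to the closed finger tips at (277,240), with the white ticks running upwards. I'll check the gap by casting rays from this view.

```bash
python3 -c "
from h import *
m=ctrl.camera_model('wrist');a=cv2.imread('pics/w1.png')
P=ray(m,[[265,231],[330,236],[351,235],[396,243],[317,266]],.135)[:,:2]
print(P.round(4), np.degrees(np.arctan2(*(P-C0).T[::-1])).round(1)%360, np.hypot(*(P-C0).T).round(4))
P=ray(m,[[317,266],[293,211],[305,189],[320,178],[337,172],[355,172]],.085)[:,:2]
print(P.round(4), np.degrees(np.arctan2(*(P-C0).T[::-1])).round(1)%360, np.hypot(*(P-C0).T).round(4))
print(proj(m,[[.4338,-.0112,.105]]),proj(m,[[.4338,-.0112,.2253]]))
"
```

```text
[[ 0.4301 -0.0297]
 [ 0.4874 -0.0137]
 [ 0.5051 -0.0062]
 [ 0.5473  0.0011]
 [ 0.4874 -0.0452]] [194.5 191.3 127.4  15.1 240.3] [0.0802 0.0207 0.0043 0.041  0.041 ]
[[ 0.5018 -0.0636]
 [ 0.4542 -0.0141]
 [ 0.4575  0.0123]
 [ 0.4678  0.0284]
 [ 0.4819  0.0403]
 [ 0.4994  0.0467]] [263.7 184.8 156.4 136.3 117.3  98.4] [0.0543 0.0537 0.0548 0.0551 0.0561 0.0569]
[[275.87144268 206.34435174]] [[275.93453108 250.6993969 ]]
```

play_rows:
  commands:
    - [0,0,0.03,0,0,0,1]
    - [0,0,0.03,0,0,0,1]
    - [0,0,0.02,0,0,0,1]
    - [0,0,0.015,0,0,0,1]
    - [0,0,0.015,0,0,0,1]
    - [0,0,0.01,0,0,0,1]
    - [0,0,0,0,0,0,1]

```text
time_s: 3.23
ee_pos: [0.433, -0.0111, 0.1038]
eef_rot: [-3.139, -0.001, 1.921]
force: [-1.0, -0.2, -0.6]
grip_width: 0.0007
grip_force: 0.0
```

play_rows:
  commands:
    - [-0.004,0,0,0,0,0,1]
    - [-0.004,0,0,0,0,0,1]
    - [-0.0037,-0.00064,0,0,0,-3,1]
    - [-0.0037,-0.00064,0,0,0,-3,1]
    - [-0.0037,-0.00064,0,0,0,-3,1]
    - [-0.0037,-0.00064,0,0,0,-3,1]
    - [-0.0037,-0.00064,0,0,0,-3,1]
    - [-0.0037,-0.00064,0,0,0,-3,1]
    - [-0.0037,-0.00064,0,0,0,-3,1]
    - [-0.0037,-0.00064,0,0,0,-3,1]

```text
time_s: 4.07
ee_pos: [0.4468, -0.0465, 0.1062]
eef_rot: [3.141, -0.002, 2.341]
force: [-9.1, 7.0, 5.6]
grip_width: 0.0005
grip_force: 5.5
```

play_rows:
  commands:
    - [-0.0037,-0.00064,0,0,0,-3,1]
    - [-0.0037,-0.00064,0,0,0,-3,1]
    - [-0.0037,-0.00064,0,0,0,-3,1]
    - [-0.0037,-0.00064,0,0,0,-3,1]
    - [-0.0037,-0.00064,0,0,0,-3,1]
    - [-0.0037,-0.00064,0,0,0,-3,1]
    - [-0.0037,-0.00064,0,0,0,-3,1]
    - [-0.0037,-0.00064,0,0,0,-3,1]
    - [-0.0037,-0.00064,0,0,0,-3,1]
    - [-0.0037,-0.00064,0,0,0,-3,1]
    - [0,0,0,0,0,0,1]

```text
time_s: 4.98
ee_pos: [0.4753, -0.0724, 0.1063]
eef_rot: [-3.142, 0.001, 2.864]
force: [0.1, -0.3, -0.5]
grip_width: 0.0001
grip_force: 0.0
```

```bash
python3 -c "
from h import *
rel(260)
a=ctrl.camera('top');b=ctrl.camera('wrist')
cv2.imwrite('pics/t2.png',a);cv2.imwrite('pics/w2.png',b)
cv2.imwrite('pics/m2.png',np.hstack([cv2.resize(a[160:300,260:400],(420,420)),b[:,90:470]]))
"
```

```text
t 4.98 cw 20.5 mm r 67.6 mm z 106.3 mm turn_left(cw) -5.5 deg F [ 0.1 -0.3 -0.5] w 0.000 [ 0.4753 -0.0724  0.1063] [-3.1415e+00  1.5000e-03  2.8642e+00]
```

View pics/m2.png

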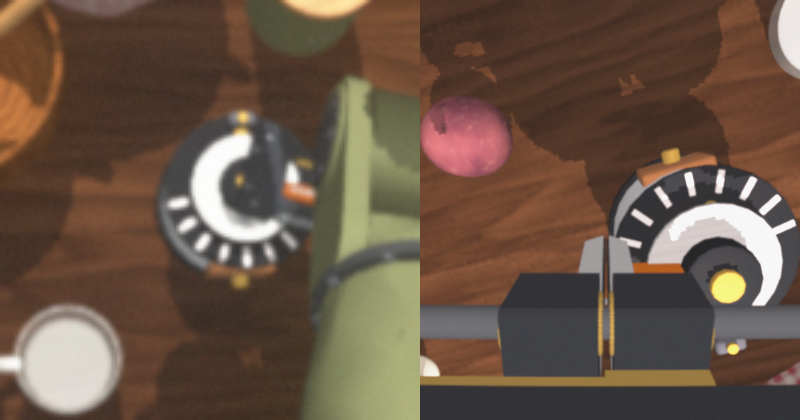

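The top and wrist crops show the lever ahead of the fingers, close to the red tick, and no contact force. I've turned 54° of 60°, so I'll push on to feel the stop.

play_rows:
  commands:
    - [-0.0037,-0.00064,0,0,0,-3,1]
    - [-0.0037,-0.00064,0,0,0,-3,1]
    - [0,0,0,0,0,0,1]

```text
time_s: 5.33
ee_pos: [0.4817, -0.0749, 0.1058]
eef_rot: [3.142, 0.0, 2.967]
force: [-0.1, 0.1, 0.4]
grip_width: 0.0005
grip_force: 0.0
```

play_rows:
  commands:
    - [-0.001,0,0,0,0,0,1]
    - [0,0,0,0,0,0,1]
    - [0,0,0,0,0,0,1]

```text
time_s: 5.58
ee_pos: [0.482, -0.0749, 0.1056]
eef_rot: [-3.141, -0.001, 2.964]
force: [-5.3, -1.3, 3.6]
grip_width: 0.0006
grip_force: 2.7
```

```bash
python3 -c "
from h import *
rel(260)"
```

```text
t 5.58 cw 13.5 mm r 68.8 mm z 105.6 mm turn_left(cw) 0.2 deg F [-5.3 -1.3  3.6] w 0.001 [ 0.482  -0.0749  0.1056] [-3.1415e+00 -6.0000e-04  2.9644e+00]
```

play_rows:
  commands:
    - [-0.001,0,0,0,0,0,1]
    - [-0.001,0,0,0,0,0,1]
    - [0,0,0,0,0,0,1]
    - [0,0,0,0,0,0,1]

```text
time_s: 5.92
ee_pos: [0.4822, -0.075, 0.1055]
eef_rot: [-3.141, -0.005, 2.965]
force: [-20.6, 1.9, 13.4]
grip_width: 0.0001
grip_force: 10.6
```

```bash
python3 -c "
from h import *
rel(260)"
```

```text
t 5.92 cw 13.3 mm r 68.9 mm z 105.5 mm turn_left(cw) 0.2 deg F [-20.6   1.9  13.4] w 0.000 [ 0.4822 -0.075   0.1055] [-3.1413 -0.0052  2.9649]
```

Pushing harder raised the force to 20 N with no motion, so the lever is at the fine stop. Next I'll back off, lift over the lever and come down on its other side.

play_rows:
  commands:
    - [0.006,0,0,0,0,0,1]
    - [0.008,0,0,0,0,0,1]
    - [0,0,-0.02,0,0,0,1]
    - [0,0,-0.03,0,0,0,1]
    - [0,0,0,0,0,0,1]
    - [-0.02,0,0,0,0,0,1]
    - [-0.02,0,0,0,0,0,1]
    - [-0.01,0,0,0,0,0,1]
    - [0,0,0,0,0,0,1]
    - [0,0,0,0,0,0,1]

```text
time_s: 6.75
ee_pos: [0.5195, -0.0814, 0.155]
eef_rot: [3.142, -0.0, 2.966]
force: [-0.9, 0.5, 0.2]
grip_width: 0.0008
grip_force: 0.0
```

```bash
python3 -c "
from h import *
rel(260)
a=ctrl.camera('top');b=ctrl.camera('wrist')
cv2.imwrite('pics/m3.png',np.hstack([cv2.resize(a[160:300,260:400],(420,420)),b[:,90:470]]))
"
```

```text
t 6.75 cw -24.5 mm r 68.5 mm z 155.0 mm turn_left(cw) 0.3 deg F [-0.9  0.5  0.2] w 0.001 [ 0.5195 -0.0814  0.155 ] [ 3.1415e+00 -4.0000e-04  2.9660e+00]
```

View pics/m3.png

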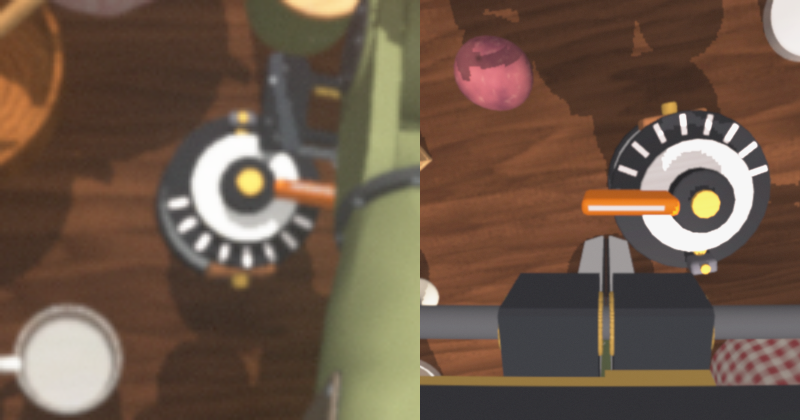

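The crops show the lever at the red tick, horizontal in the wrist view at about y=203, with the fingers on its fine side. I'll descend, make contact and push clockwise in small arcs.

play_rows:
  commands:
    - [0,0,0.02,0,0,0,1]
    - [0,0,0.02,0,0,0,1]
    - [0,0,0.01,0,0,0,1]
    - [0.005,0,0,0,0,0,1]
    - [0.005,0,0,0,0,0,1]
    - [0,0,0,0,0,0,1]
    - [0,0,0,0,0,0,1]

```text
time_s: 7.43
ee_pos: [0.5101, -0.0798, 0.1067]
eef_rot: [-3.141, 0.002, 2.966]
force: [1.3, -0.9, -1.8]
grip_width: 0.0005
grip_force: 0.4
```

```bash
python3 -c "
from h import *
rel(260)"
```

```text
t 7.43 cw -15.0 mm r 68.7 mm z 106.7 mm turn_left(cw) 0.3 deg F [ 1.3 -0.9 -1.8] w 0.000 [ 0.5101 -0.0798  0.1067] [-3.1415e+00  1.8000e-03  2.9663e+00]
```

play_rows:
  commands:
    - [0.003,-0.0006,0,0,0,2.5,1]
    - [0.003,-0.0006,0,0,0,2.5,1]
    - [0.003,-0.0006,0,0,0,2.5,1]
    - [0.003,-0.0006,0,0,0,2.5,1]
    - [0.003,-0.0006,0,0,0,2.5,1]
    - [0.003,-0.0006,0,0,0,2.5,1]
    - [0.003,-0.0006,0,0,0,2.5,1]
    - [0.003,-0.0006,0,0,0,2.5,1]
    - [0.003,-0.0006,0,0,0,2.5,1]
    - [0.003,-0.0006,0,0,0,2.5,1]
    - [0.003,-0.0006,0,0,0,2.5,1]
    - [0.003,-0.0006,0,0,0,2.5,1]
    - [0.003,-0.0006,0,0,0,2.5,1]
    - [0.003,-0.0006,0,0,0,2.5,1]
    - [0.003,-0.0006,0,0,0,2.5,1]
    - [0.003,-0.0006,0,0,0,2.5,1]
    - [0,0,0,0,0,0,1]

```text
time_s: 8.85
ee_pos: [0.4648, -0.0657, 0.1067]
eef_rot: [3.14, 0.003, 2.265]
force: [5.3, -2.5, -4.1]
grip_width: 0.0006
grip_force: 2.9
```

```bash
python3 -c "
from h import *
rel(220)"
```

```text
t 8.85 cw -15.9 mm r 68.8 mm z 106.7 mm turn_left(cw) 0.2 deg F [ 5.3 -2.5 -4.1] w 0.001 [ 0.4648 -0.0657  0.1067] [3.1399e+00 3.1000e-03 2.2654e+00]
```

play_rows:
  commands:
    - [0.003,-0.0006,0,0,0,2.5,1]
    - [0.003,-0.0006,0,0,0,2.5,1]
    - [0.003,-0.0006,0,0,0,2.5,1]
    - [0.003,-0.0006,0,0,0,2.5,1]
    - [0.003,-0.0006,0,0,0,2.5,1]
    - [0.003,-0.0006,0,0,0,2.5,1]
    - [0.003,-0.0006,0,0,0,2.5,1]
    - [0.003,-0.0006,0,0,0,2.5,1]
    - [0.003,-0.0006,0,0,0,2.5,1]
    - [0.003,-0.0006,0,0,0,2.5,1]
    - [0.003,-0.0006,0,0,0,2.5,1]
    - [0.003,-0.0006,0,0,0,2.5,1]
    - [0.003,-0.0006,0,0,0,2.5,1]
    - [0.003,-0.0006,0,0,0,2.5,1]
    - [0,0,0,0,0,0,1]

```text
time_s: 10.1
ee_pos: [0.44, -0.0307, 0.1064]
eef_rot: [3.14, 0.0, 1.655]
force: [-0.5, 0.4, -0.4]
grip_width: 0.0005
grip_force: 0.0
```

```bash
python3 -c "
from h import *
rel(180)"
```

```text
t 10.10 cw -21.5 mm r 67.5 mm z 106.4 mm turn_left(cw) 5.2 deg F [-0.5  0.4 -0.4] w 0.001 [ 0.44   -0.0307  0.1064] [3.1405e+00 3.0000e-04 1.6555e+00]
```

play_rows:
  commands:
    - [0.003,-0.0006,0,0,0,2.5,1]
    - [0.003,-0.0006,0,0,0,2.5,1]
    - [0.003,-0.0006,0,0,0,2.5,1]
    - [0.003,-0.0006,0,0,0,2.5,1]
    - [0,0,0,0,0,0,1]

```text
time_s: 10.52
ee_pos: [0.4374, -0.0191, 0.1061]
eef_rot: [3.141, 0.001, 1.482]
force: [0.6, -0.1, 0.1]
grip_width: 0.0008
grip_force: 0.0
```

play_rows:
  commands:
    - [0.003,-0.0006,0,0,0,2.5,1]
    - [0,0,0,0,0,0,1]

```text
time_s: 10.68
ee_pos: [0.4371, -0.0158, 0.106]
eef_rot: [3.141, -0.0, 1.439]
force: [0.2, -0.6, -0.7]
grip_width: 0.0004
grip_force: 0.0
```

play_rows:
  commands:
    - [0.003,-0.0006,0,0,0,2.5,1]
    - [0,0,0,0,0,0,1]

```text
time_s: 10.85
ee_pos: [0.4369, -0.0127, 0.1058]
eef_rot: [3.141, -0.0, 1.396]
force: [-0.6, 0.0, -0.3]
grip_width: 0.0002
grip_force: 0.0
```

play_rows:
  commands:
    - [0.003,-0.0006,0,0,0,2.5,1]
    - [0,0,0,0,0,0,1]

```text
time_s: 11.02
ee_pos: [0.4368, -0.0096, 0.1056]
eef_rot: [3.141, -0.0, 1.353]
force: [0.1, 0.2, 0.0]
grip_width: 0.0007
grip_force: 0.0
```

```bash
python3 -c "
from h import *
rel(160)"
```

```text
t 11.02 cw -24.7 mm r 66.5 mm z 105.6 mm turn_left(cw) 7.9 deg F [0.1 0.2 0. ] w 0.001 [ 0.4368 -0.0096  0.1056] [ 3.1415e+00 -3.0000e-04  1.3529e+00]
```

There's no contact force, so the lever has already run ahead of the fingers. I'll look before pushing further.

```bash
python3 -c "
from h import *
b=ctrl.camera('wrist');a=ctrl.camera('top')
cv2.imwrite('pics/m4.png',np.hstack([cv2.resize(a[160:300,260:400],(420,420)),b[:,90:470]]))
cv2.imwrite('pics/t4.png',a)
m=ctrl.camera_model('top')
print([(t,proj(m,[[*(C0+r*np.array([np.cos(q),np.sin(q)])),.135] for r in(.03,.086)]).round(1).tolist()) for t in(180,160,140) for q in[np.radians(t+YG)]])
print(lever(a,m,C0))
"
```

```text
[(180, [[344.5, 231.9], [345.7, 255.6]]), (160, [[340.2, 231.3], [333.0, 253.6]]), (140, [[336.3, 229.1], [321.8, 247.5]])]Traceback (most recent call last):
  File "<string>", line 8, in <module>
    print(lever(a,m,C0))
          ~~~~~^^^^^^^^
  File "h.py", line 19, in lever
    yx=np.argwhere(k);P=ray(m,yx[:,::-1]+[x0,y0],.135)[:,:2]-C
                        ~~~^^^^^^^^^^^^^^^^^^^^^^^^^^^
  File "h.py", line 6, in ray
    u=cv2.undistortPoints(np.array(px,float).reshape(-1,1,2),K,m['distortion'])[:,0]
      ~~~~~~~~~~~~~~~~~~~^^^^^^^^^^^^^^^^^^^^^^^^^^^^^^^^^^^^^^^^^^^^^^^^^^^^^^
cv2.error: OpenCV(4.12.0) /io/opencv/modules/calib3d/src/undistort.dispatch.cpp:347: error: (-215:Assertion failed) CV_IS_MAT(_src) && CV_IS_MAT(_dst) && (_src->rows == 1 || _src->cols == 1) && (_dst->rows == 1 || _dst->cols == 1) && _src->cols + _src->rows - 1 == _dst->rows + _dst->cols - 1 && (CV_MAT_TYPE(_src->type) == CV_32FC2 || CV_MAT_TYPE(_src->type) == CV_64FC2) && (CV_MAT_TYPE(_dst->type) == CV_32FC2 || CV_MAT_TYPE(_dst->type) == CV_64FC2) in function 'cvUndistortPointsInternal'
```

View pics/m4.png

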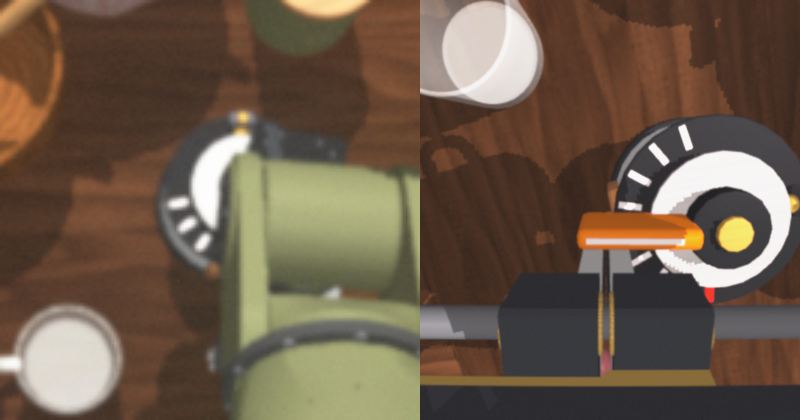

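The wrist crop shows the lever at about (640,230), with three full white ticks and one partly hidden above it. The arm hides the lever in the top view. I'll get its bearing from the wrist view numerically.

```bash
python3 -c "
from h import *
m=ctrl.camera_model('wrist');b=cv2.imread('pics/m4.png')[:,420:];off=np.array([90,0])
hsv=cv2.cvtColor(b,cv2.COLOR_BGR2HSV);H,S,V=[hsv[...,i].astype(int) for i in range(3)]
def pol(px,z):
    d=ray(m,np.array(px,float).reshape(-1,2)+off,z)[:,:2]-C0
    return [(round(np.degrees(np.arctan2(y,x))%360-YG,1),round(1e3*np.hypot(x,y),1)) for x,y in d]
for c,n in blobs((S<60)&(V>170),15): print('white',c.round(),n,pol(c,.085))
print('upper top edge',pol([[170,214],[220,214],[265,219]],.135),'lower top edge (at white shine)',pol([[165,240],[215,243],[265,245]],.135))
for t in(140,160,180):
    q=np.radians(t+YG);print(t,(proj(m,[[*(C0+r*np.array([np.cos(q),np.sin(q)])),.135] for r in(.03,.06,.086)])-off).round(0).tolist())
"
```

```text
white [69. 52.] 8242 [(np.float64(131.8), np.float64(172.2))]
white [265. 137.] 210 [(np.float64(98.5), np.float64(56.0))]
white [238. 154.] 199 [(np.float64(118.6), np.float64(55.4))]
white [304. 209.] 7877 [(np.float64(20.2), np.float64(10.9))]
white [219. 178.] 178 [(np.float64(138.9), np.float64(55.2))]
white [209. 206.] 147 [(np.float64(159.3), np.float64(54.5))]
white [216. 241.] 498 [(np.float64(186.5), np.float64(51.9))]
white [221. 258.] 117 [(np.float64(200.6), np.float64(53.9))]
white [244. 271.] 18 [(np.float64(220.9), np.float64(48.1))]
upper top edge [(np.float64(156.7), np.float64(78.9)), (np.float64(151.6), np.float64(54.7)), (np.float64(144.6), np.float64(32.4))] lower top edge (at white shine) [(np.float64(166.7), np.float64(80.1)), (np.float64(167.8), np.float64(54.6)), (np.float64(169.8), np.float64(28.9))]
140 [[272.0, 217.0], [220.0, 189.0], [172.0, 164.0]]
160 [[264.0, 236.0], [206.0, 228.0], [155.0, 221.0]]
180 [[264.0, 255.0], [207.0, 266.0], [158.0, 275.0]]
```

The rays put the lever at 160° ± 1°, which is the fifth white tick, with the fingers about 10 mm clear of it. I'll withdraw and check from the top camera.

play_rows:
  commands:
    - [-0.005,0,0,0,0,0,1]
    - [-0.005,0,0,0,0,0,1]
    - [0,0,-0.03,0,0,0,1]
    - [0,0,-0.04,0,0,0,1]
    - [0,0,-0.04,0,0,0,1]
    - [0,0,-0.03,0,0,0,1]
    - [-0.03,0,0,0,0,0,1]
    - [-0.03,0,0,0,0,0,1]
    - [-0.03,0,0,0,0,0,1]
    - [-0.03,0,0,0,0,0,1]
    - [-0.03,0,0,0,0,0,1]
    - [-0.03,0,0,0,0,0,1]
    - [-0.03,0,0,0,0,0,1]
    - [0,0,0,0,0,0,1]
    - [0,0,0,0,0,0,1]
    - [0,0,0,0,0,0,1]

```text
time_s: 12.45
ee_pos: [0.3889, -0.2243, 0.2453]
eef_rot: [-3.141, -0.0, 1.352]
force: [0.8, 0.2, -0.5]
grip_width: 0.0009
grip_force: 0.0
```

```bash
python3 -c "
from h import *
a=ctrl.camera('top');m=ctrl.camera_model('top')
cv2.imwrite('pics/t5.png',cv2.resize(a[175:315,180:440],(780,420)))
print(ctrl.get_obs()['force'],ctrl.get_obs()['time_s'])
try: print('lever bearing',lever(a,m,C0))
except Exception as e: print('hidden')
"
```

```text
[-0.01708993  0.34580983 -0.56388415] 12.5
lever bearing (np.float64(162.7016007051502), 44, np.float64(0.07268930998943042))
```

View pics/t5.png

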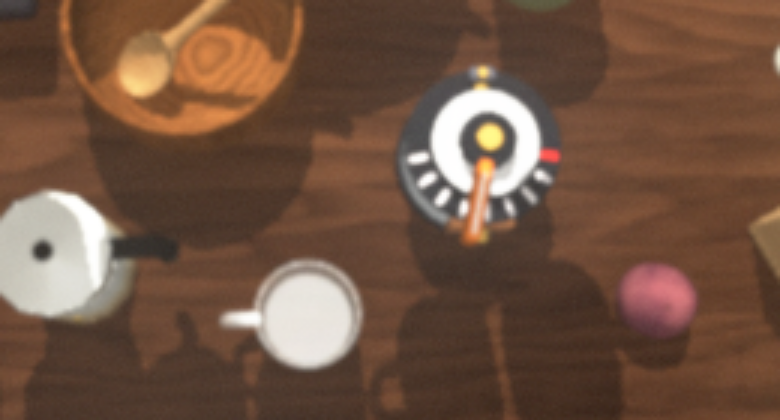

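The top crop shows the lever from (486,165) to (470,240), close to the fifth tick, and nothing has moved. The lever bearing reads 162.7° with a partial mask, so I'll tighten it with a fuller mask and a line fit in two views.

```bash
python3 -c "
from h import *
def fit(img,m,tag):
    hsv=cv2.cvtColor(img,cv2.COLOR_BGR2HSV);H,S,V=[hsv[...,i].astype(int) for i in range(3)]
    k=(H>3)&(H<18)&(S>90)&(V>150)
    yx=np.argwhere(k)[:,::-1];P=ray(m,yx,.135)[:,:2]-C0;r=np.hypot(*P.T);b=np.degrees(np.arctan2(P[:,1],P[:,0]))%360-YG
    for lo,hi in((.03,.045),(.045,.06),(.06,.075),(.075,.087)):
        s=(r>lo)&(r<hi)&(abs(b-165)<30)
        if s.sum():
            t=np.radians(b[s]);o=r[s]*np.sin(t-np.radians(160))*1e3
            print(tag,lo,hi,s.sum(),'offset ccw of 160deg, mm: min %.1f mean %.1f max %.1f'%(o.min(),o.mean(),o.max()))
m=ctrl.camera_model('top');fit(ctrl.camera('top'),m,'top')
m=ctrl.camera_model('wrist');w=ctrl.camera('wrist');fit(w,m,'wrist');cv2.imwrite('pics/w5.png',w)
b=cv2.imread('pics/t0.png')
"
```

```text
top 0.03 0.045 25 offset ccw of 160deg, mm: min -5.1 mean 1.5 max 8.9
top 0.045 0.06 30 offset ccw of 160deg, mm: min -2.4 mean 4.4 max 11.7
top 0.06 0.075 31 offset ccw of 160deg, mm: min -6.3 mean 7.8 max 34.5
top 0.075 0.087 42 offset ccw of 160deg, mm: min -10.1 mean 6.1 max 16.5
```

play_rows:
  commands:
    - [0.03,0,0,0,0,0,1]
    - [0.03,0,0,0,0,0,1]
    - [0.03,0,0,0,0,0,1]
    - [0.03,0,0,0,0,0,1]
    - [0.03,0,0,0,0,0,1]
    - [0,0,0,0,0,0,1]
    - [0,0,0,0,0,0,1]
    - [0,0,0,0,0,0,1]

```text
time_s: 13.27
ee_pos: [0.4215, -0.078, 0.2455]
eef_rot: [3.141, 0.0, 1.353]
force: [0.3, -1.0, -0.3]
grip_width: 0.0001
grip_force: 0.0
```

```bash
python3 -c "
from h import *
m=ctrl.camera_model('wrist');w=ctrl.camera('wrist')
for t in(160,165):
    q=np.radians(t+YG);u=np.array([np.cos(q),np.sin(q)]);v=np.array([-u[1],u[0]])
    for z in (.135,):
        p=proj(m,[[*(C0+r*u+s*v),z] for r,s in((.03,.006),(.086,.006),(.086,-.006),(.03,-.006))]);print(t,p.round(0).tolist())
x0,y0=(p.mean(0)-[130,100]).astype(int);x0=max(x0,0);y0=max(y0,0)
c=cv2.resize(w[y0:y0+200,x0:x0+260],(780,600));print(x0,y0)
cv2.imwrite('pics/w6.png',w);cv2.imwrite('pics/w6c.png',c)
"
```

```text
160 [[319.0, 118.0], [257.0, 109.0], [259.0, 95.0], [322.0, 104.0]]
165 [[320.0, 121.0], [257.0, 118.0], [258.0, 104.0], [321.0, 107.0]]
158 12
```

View pics/w6c.png

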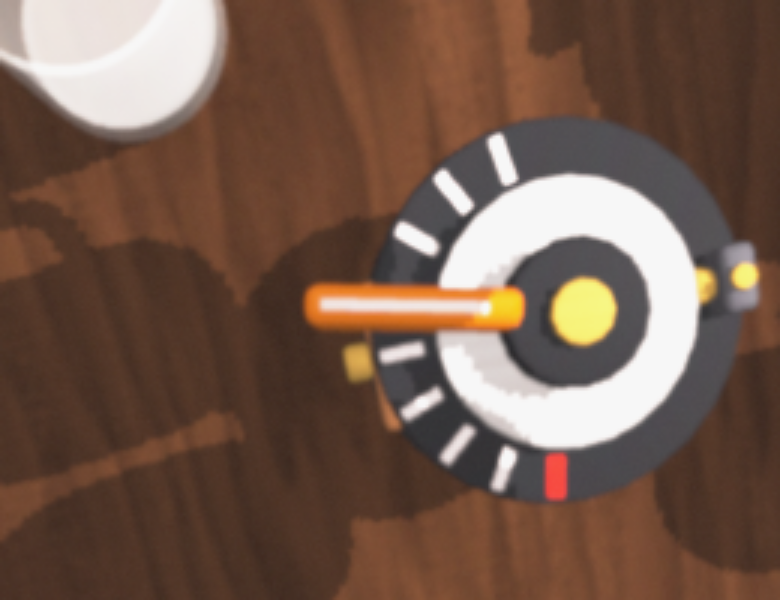

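The crop clearly shows three ticks (6, 7, 8) above the lever and four plus the red one below, so it is at tick 5. Its slope suggests it may sit a few degrees short of the tick, so I'll measure that exactly.

```bash
python3 -c "
from h import *
m=ctrl.camera_model('wrist');w=cv2.imread('pics/w6.png')
hsv=cv2.cvtColor(w,cv2.COLOR_BGR2HSV);H,S,V=[hsv[...,i].astype(int) for i in range(3)]
T=[]
for c,n in blobs((S<60)&(V>150),15)+blobs(((H<4)|(H>174))&(S>140)&(V>150),15):
    d=ray(m,[c],.085)[0][:2]-C0
    if .045<np.hypot(*d)<.065:
        t=round((np.degrees(np.arctan2(d[1],d[0]))%360-YG)/20)*20;T.append((t,*(d+C0)));print(t,(np.degrees(np.arctan2(d[1],d[0]))%360-YG).round(1),n)
T=np.array(T);b=np.radians(T[:,0])
s=least_squares(lambda p:(p[:2]+.0555*np.c_[np.cos(b+p[2]),np.sin(b+p[2])]-T[:,1:]).ravel(),[*C0,0],loss='soft_l1',f_scale=.001)
print('C,yaw',s.x,np.degrees(s.x[2]));C=s.x[:2];Y=s.x[2]
k=(H>3)&(H<24)&(S>60)&(V>170);k[:, :256]=0;k[:,335:]=0;k[:103]=0;k[130:]=0
k=k|0;xs=range(266,326,6)
for x in xs:
    y=np.flatnonzero((V[100:126,x]>140))+100
    e=[y.min()-.5,y.max()+.5] if len(y) else [0,0]
    d=ray(m,[[x,e[0]],[x,e[1]],[x,np.mean(e)]],.135)[:,:2]-C
    print(x,e,(np.degrees(np.arctan2(d[:,1],d[:,0])-Y)%360).round(1),(np.hypot(*d[2])*1e3).round(1))
"
```

```text
100 98.4 107
120 118.6 103
140 138.9 96
160 162.8 191
180 180.0 68
200 200.6 71
220 221.1 65
240 241.6 72
260 262.0 108
C,yaw [ 0.50937286 -0.0093798  -0.00091098] -0.05219508876519362
266 [np.float64(105.5), np.float64(120.5)] [162.  171.2 166.6] 79.8
272 [np.float64(106.5), np.float64(120.5)] [162.3 171.5 166.9] 74.5
278 [np.float64(106.5), np.float64(121.5)] [161.9 172.5 167.2] 69.1
284 [np.float64(106.5), np.float64(121.5)] [161.4 173.  167.1] 63.7
290 [np.float64(106.5), np.float64(121.5)] [160.9 173.5 167.1] 58.4
296 [np.float64(106.5), np.float64(121.5)] [160.2 174.  167.1] 53.0
302 [np.float64(106.5), np.float64(121.5)] [159.4 174.8 167. ] 47.6
308 [np.float64(99.5), np.float64(125.5)] [150.8 180.3 165.2] 42.3
314 [np.float64(99.5), np.float64(125.5)] [148.6 182.1 164.8] 37.0
320 [np.float64(99.5), np.float64(125.5)] [145.7 184.5 164.3] 31.6
```

The fits agree that the lever rests at about 166–167°, or dial ≈1.64: past half-way but 6–7° short of the notch, right on the tolerance limit. I'll nudge it on to 160° with the fingers.

play_rows:
  commands:
    - [0,0,0,0,0,4,1]
    - [0,0,0,0,0,3.9,1]
    - [0.021,-0.004,0,0,0,0,1]
    - [0.021,-0.004,0,0,0,0,1]
    - [0.019,-0.003,0,0,0,0,1]
    - [0,0,0,0,0,0,1]
    - [0,0,0.03,0,0,0,1]
    - [0,0,0.03,0,0,0,1]
    - [0,0,0,0,0,0,1]
    - [0,0,0,0,0,0,1]

```text
time_s: 14.15
ee_pos: [0.4322, -0.018, 0.1854]
eef_rot: [-3.139, 0.001, 1.213]
force: [1.0, -1.0, 1.1]
grip_width: 0.0005
grip_force: 0.0
```

```bash
python3 -c "
from h import *
rel(160)"
```

```text
t 14.15 cw -34.2 mm r 67.9 mm z 185.4 mm turn_left(cw) -0.1 deg F [ 1.  -1.   1.1] w 0.001 [ 0.4322 -0.018   0.1854] [-3.1395e+00  6.0000e-04  1.2129e+00]
```

Clear by about 11 mm. I'll descend and push slowly, reading the force.

play_rows:
  commands:
    - [0,0,0.03,0,0,0,1]
    - [0,0,0.03,0,0,0,1]
    - [0,0,0.02,0,0,0,1]
    - [0,0,0,0,0,0,1]
    - [0.005,0,0,0,0,0,1]
    - [0.004,0,0,0,0,0,1]
    - [0,0,0,0,0,0,1]

```text
time_s: 14.73
ee_pos: [0.437, -0.0083, 0.1074]
eef_rot: [3.139, -0.001, 1.214]
force: [0.2, 0.4, 0.4]
grip_width: 0.0008
grip_force: 0.0
```

play_rows:
  commands:
    - [0.002,0,0,0,0,0,1]
    - [0.002,0,0,0,0,0,1]
    - [0,0,0,0,0,0,1]

```text
time_s: 14.98
ee_pos: [0.4375, -0.0047, 0.106]
eef_rot: [3.141, -0.0, 1.214]
force: [0.1, 0.5, 0.1]
grip_width: 0.0005
grip_force: 0.0
```

play_rows:
  commands:
    - [0.002,0,0,0,0,0,1]
    - [0.002,0,0,0,0,0,1]
    - [0,0,0,0,0,0,1]

```text
time_s: 15.23
ee_pos: [0.4386, -0.0009, 0.1055]
eef_rot: [-3.142, -0.0, 1.214]
force: [0.7, -0.5, -0.5]
grip_width: 0.0008
grip_force: 0.0
```

```bash
python3 -c "
from h import *
rel(160)"
```

```text
t 15.23 cw -15.9 mm r 67.8 mm z 105.5 mm turn_left(cw) -0.1 deg F [ 0.7 -0.5 -0.5] w 0.001 [ 0.4386 -0.0009  0.1055] [-3.1416e+00 -1.0000e-04  1.2142e+00]
```

play_rows:
  commands:
    - [0.001,0,0,0,0,0,1]
    - [0,0,0,0,0,0,1]

```text
time_s: 15.4
ee_pos: [0.4389, -0.0001, 0.1054]
eef_rot: [-3.141, 0.0, 1.214]
force: [-0.1, -0.6, -1.0]
grip_width: 0.0005
grip_force: 0.0
```

play_rows:
  commands:
    - [0.001,0,0,0,0,0,1]
    - [0,0,0,0,0,0,1]

```text
time_s: 15.57
ee_pos: [0.4391, 0.0005, 0.1054]
eef_rot: [-3.141, 0.001, 1.214]
force: [-1.8, -3.0, 1.1]
grip_width: 0.0005
grip_force: 1.6
```

```bash
python3 -c "
from h import *
rel(160)
b=ctrl.camera('wrist');cv2.imwrite('pics/w7.png',b)
cv2.imwrite('pics/w7c.png',cv2.resize(b[100:300,180:440],(780,600)))"
```

```text
t 15.57 cw -14.4 mm r 67.9 mm z 105.4 mm turn_left(cw) -0.1 deg F [-1.8 -3.   1.1] w 0.000 [0.4391 0.0005 0.1054] [-3.1413e+00  6.0000e-04  1.2141e+00]
```

View pics/w7c.png

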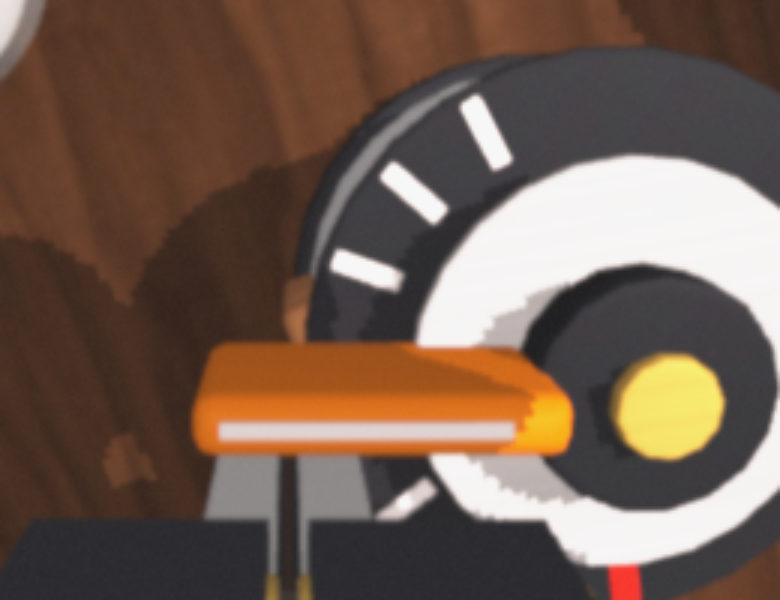

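The lever is parallel to the fingers in the picture, at crop y≈430, with ticks 6, 7 and 8 above it. The fingers touch it at the offset expected for 160°, with 3.5 N, so it's in notch 5. I'll withdraw to the earlier viewpoint and repeat the measurement.

play_rows:
  commands:
    - [-0.005,0,0,0,0,0,1]
    - [-0.008,0,0,0,0,0,1]
    - [-0.008,0,0,0,0,0,1]
    - [0,0,-0.03,0,0,0,1]
    - [0,0,-0.04,0,0,0,1]
    - [0,0,-0.04,0,0,0,1]
    - [0,0,-0.03,0,0,0,1]
    - [-0.02,0.004,0,0,0,0,1]
    - [-0.02,0.004,0,0,0,0,1]
    - [-0.02,0.003,0,0,0,0,1]
    - [0,0,0,0,0,-4,1]
    - [0,0,0,0,0,-3.9,1]
    - [0,0,0,0,0,0,1]
    - [0,0,0,0,0,0,1]
    - [0,0,0,0,0,0,1]

```text
time_s: 16.87
ee_pos: [0.4211, -0.0792, 0.2454]
eef_rot: [3.142, -0.0, 1.35]
force: [-0.7, -0.8, 0.6]
grip_width: 0.0007
grip_force: 0.0
```

```bash
python3 -c "
from h import *
rel(160)
m=ctrl.camera_model('wrist');w=ctrl.camera('wrist');cv2.imwrite('pics/w8.png',w)
V=w.max(2).astype(int);C=np.array([.5088,-.0094])
u=np.radians(160)
p=proj(m,[[*(C+r*np.array([np.cos(u),np.sin(u)])),.135] for r in(.065,)])[0];print('pred160',p)
hsv=cv2.cvtColor(w,cv2.COLOR_BGR2HSV)
k=((hsv[...,0]>3)&(hsv[...,0]<22)&(hsv[...,1]>150)&(hsv[...,2]>170)).astype(np.uint8)
k=cv2.morphologyEx(k,cv2.MORPH_CLOSE,np.ones((5,5)))
for kk,nm in((k,'now'),):
    n,l,s,c=cv2.connectedComponentsWithStats(kk)
    i=1+np.argmin(np.hypot(*(c[1:]-p).T)+1e3*(s[1:,4]<200));print(s[i],c[i])
    for x in np.linspace(s[i,0]+8,s[i,0]+s[i,2]-12,6).astype(int):
        y=np.flatnonzero(l[:,x]==i);d=ray(m,[[x,y.min()-.5],[x,y.max()+.5],[x,y.mean()]],.135)[:,:2]-C
        print(x,y.min(),y.max(),(np.degrees(np.arctan2(d[:,1],d[:,0]))%360).round(1),(np.hypot(*d[2])*1e3).round(1))
"
```

```text
t 16.87 cw -95.4 mm r 57.0 mm z 245.4 mm turn_left(cw) 7.7 deg F [-0.7 -0.8  0.6] w 0.001 [ 0.4211 -0.0792  0.2454] [ 3.1416e+00 -1.0000e-04  1.3497e+00]
pred160 [282.57138846 103.8441296 ]
[260  95  73  22 586] [294.91638225 105.50341297]
268 95 108 [155.5 164.1 159.9] 78.0
278 96 109 [154.7 164.4 159.5] 69.2
289 98 110 [154.3 164.8 159.8] 59.3
299 99 112 [152.9 166.3 159.4] 50.3
310 102 113 [152.9 167.2 161.1] 40.2
321 103 116 [150.  172.1 160.7] 30.4
```

From the same viewpoint the lever now reads 159.4–161°, against 167° before, so it sits on the fifth tick. The robot is clear of everything, so I'll hand in.

```bash
python3 -c "
from station import ctrl
print(ctrl.hand_in())"
```

```text
the job is handed in; nothing more can be done
None
```

I handed the job in: the lever was pushed to the fine stop (it held against about 20 N) and then turned back five clicks. It now rests on the fifth white tick, measured at 160° ± 1° (dial about 1.745 rad). The arm never touched the things around the grinder and ended clear of everything; no verdict was returned.

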